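# Weigh two look-alike damper cartridges and load the tungsten one

### The arm

A 7-joint arm with a two-finger parallel gripper is mounted at the origin on a cart in front of the work surface, level with it; the furniture and walls round the work are solid. World frame = base frame: x ahead of the robot, y to its left, z up, the work surface at z = 0. Lengths are in m, angles in rad, forces in N, time in s.
With the tool pointing down it reaches from about 0.375 to 0.925 m from the base axis. Payload 3.1 kg.
Tool frame: the origin (TCP) lies midway between the tips of the shut fingers; the grasp point (between the pads) lies 19 mm behind it; z points along the fingers, y is the line along which they close (so a half turn about z gives the same grasp; the last joint's range is limited). The gripper opens to 85 mm and grips with 20 to 120 N. Pads are 22 mm wide; open, the fingers measure 114 mm over their backs; the gripper's body (76 mm by 85 mm) begins 54 mm behind the grasp point. The pads swing forward as they close: fully open they stand 13 mm farther back than shut.
Start: joints at [-1.228, 0.383, 0.044, 1.598, -0.018, 1.161, -0.05], TCP at [0.277, 0.588, 0.231] pointing down, gripper open.
Joint ranges: [-2.61, 2.61], [-0.41, 2.15], [-1.48, 1.57], [0, 2.5], [-1.57, 4.71], [0.05, 1.97], [-2.85, 2.85]. Speed limits (rad/s): [2.79, 2.79, 3.14, 3.14, 3.14, 3.14, 3.14].

### API

Orientations are given as [roll, pitch, yaw] about the fixed x, y, z axes, in that order (R = Rz(yaw) Ry(pitch) Rx(roll)).
In Python, from plant import * gives the robot as it stands. The module is installed in compiled form; this text tells all that it offers.
- The arm moves only by the tool jog_arm, never from a script. Its argument "rows" is a list of rows, each a list of 2 entries, a list of its own where there are three numbers: the shift along the tool's x, y, z in cm, then the turn about the tool's z in rad. In form: [[[tx, ty, tz], turn], ...]. A call has 1 to 10 rows; each row is the pose to reach, as a shift and turn from the pose commanded when the call began, along the tool's axes at that moment; what a row does not reach only later rows make up. A row lasts 1/8 s, in which the tool goes at most 62.5 mm and 10.7 degrees, less where a joint would pass 70% of its speed; a pose out of reach is approached as far as the arm can. A call with a gripper value outside its range is refused whole. "claw" is the opening, from -1 (shut) to 1 (fully open), so that 0 is half open, set as the call begins (left out, the last holds). The fingers move at their own pace and stop on an object; "squeeze" is the grip in N (left out, the last holds). Time passes only in rows, so rows that repeat a pose let the fingers close. It gives the time, the measured TCP pose, the force, the opening and the grip force at its end, in the units of the state.
- read_state(): the state, without advancing time (a new reading comes with each control period).
- grab_frame(name): name is "scene" or "top" or "wrist"; returns the picture (384x512x3 uint8, blue, green, red); there is no depth.
- camera_params(name): a dict with "vertical_fov" (degrees; the focal length in pixels is half the picture's height over the tangent of half this angle, whatever the lens; pixels are square), "cx", "cy" (the principal point, pixels), "view" (4x4, takes a point from world to camera coordinates). Camera axes: x right, y up, looking along -z (the intrinsics and any distortion apply to the point x, -y, -z); pixel columns grow to the right and rows downward; lengths in m; the calibration is good to about 2 mm. A picture is of the moment at which its call begins: read the wrist's pose just before it. camera_params takes no time and is no camera call; for the wrist camera it gives the pose at the moment of the call.
- finish_job(): hands the job in; it is judged then, once.
The state is a dict: "time_s": time; "joints": joint angles; "dq": joint speeds; "joint_torque": joint torques, N m; "ee_pos": TCP position; "ee_rot": TCP orientation; "contact_force": force on the tool from outside, world axes, zero at the start; "moment": the same for the moment, N m; "width": opening from 0.0 (shut) to 1.0 (fully open); "gripper_force": force on a finger pad.
Only numpy, scipy, OpenCV 4.12 (cv2) and the standard library are available. Lean on these libraries where they do the work, as an engineer would, in place of code of your own. Each camera call takes 0.05 s, during which the arm holds its last target. There are 200 camera calls.

### The job

Two damper cartridges for the boring bar look the same, but one holds a tungsten weight and the other a steel one. Stand one in each pan of the balance and let go of both; when the beam has settled, take the one on the side that dropped and push it down into the bore of the upright boring-bar adaptor until you feel it seat firmly on the hidden stop (about 15 N, never more than 20), and leave the lighter one standing in its pan. Handle the balance gently and leave the other tools on the bench alone.

Things in the scene. Friction and masses are not known exactly. Their poses are not given: they have to be found in the camera images.
- cartridge_a: One of two look-alike damper cartridges: upright plain steel cylinder, diameter 26 mm, height 84 mm, foot chamfered 3 mm, thin black O-ring 17 mm above the foot, small recess in the top. Origin: centre of its underside, z up its axis. A loose captive weight inside is tungsten (whole cartridge about 0.34 kg) or steel (about 0.20 kg); it cannot be seen which. Starts standing on the bench.
- cartridge_b: The other cartridge, outwardly identical to cartridge_a (26 x 84 mm, origin at the centre of its underside).
- balance: Pivot balance, fixed: grey base 235 x 100 mm, twin aluminium beam and a lower parallel link that keeps both pans level. Origin: centre of its underside; its y axis runs along the beam from the right pan to the left pan, x across it. The middle pillar and pointer plate reach 106 mm above the bench.
- pan_left_top (a point): Centre of the upper face of the left pan (at the balance's +y end, 100 mm from the pivot): steel dish, 63 mm inner diameter, rim 4 mm high. The face is 102 mm above the bench when level and moves with the beam; the pan sinks about 8 mm per 1 N of extra load on its side, to 22 mm at the stop.
- pan_right_top (a point): Centre of the upper face of the right pan (at the balance's -y end); otherwise like the left pan.
- beam (a joint): Beam angle, rad: 0 level (unloaded), positive when the left pan is down, negative when the right pan is down, stops at +-0.22. Spring-centred and damped, settles in about 1 s: with both cartridges on, about 0.1 towards the heavier; with the light one alone, about 0.15 towards it; with the heavy one alone, at the stop.
- holder: Steel boring-bar adaptor upright in a bench fixture, fixed: square dark plate 110 mm, nose diameter 43 mm, top face 100 mm above the bench. Origin: centre of its underside. In its -x side a spring plunger stands 4 mm into the bore, 10 mm below the mouth: it resists the passing foot with up to about 10 N, then drags by 2 to 7 N of friction, so that the cartridge does not slide down by itself.
- bore_mouth (a point): Centre of the mouth of the adaptor's vertical bore, in its top face; z up. Bore diameter 28.4 mm with a lead-in cone 3 mm wide, 4 mm deep. In it is a rubber-tipped stop screw (its 8 mm thick rubber: stop_tip_c0), set differently each time, 20 to 44 mm below the mouth and not measured; the rubber gives 1 mm per 10 N. The seated cartridge stands 40 to 64 mm proud.
- hex_keys: A bystander: the hex key set lying on the bench; leave it where it is (within 20 mm).
- wrench: A bystander: the wrench lying on the bench; leave it where it is (within 20 mm).
- caliper: A bystander: the caliper lying on the bench; leave it where it is (within 20 mm).
- marker: A bystander: the marker pen lying on the bench; leave it where it is (within 20 mm).
Not all that is in view belongs to the job. What is shaped like the cartridge_a but green or turquoise is not meant.

How it is judged:
By the outcome, as a careful person would: the job done as asked, in the order asked, and still so for the second after the job is handed in, with the robot touching nothing.
It also fails if it takes over 72 s, if anything falls off the work surface, if the arm or the gripper's body presses on something with over 40 N, if the wrist force passes 120 N, or if a joint passes its speed limit or range.

## Working session

There is one attempt and no reset: what is moved stays moved. The work goes in short steps, Python scripts to look and compute and a tool call to move; the robot and the scene stay as the last step left them, time stands still between calls to the robot, and variables do not carry over. Pictures are saved under pics/ and viewed, at most 10 in all, crops included, and the job is handed in when it is done.

Besides the shell and the picture viewer there is one more tool, called after "Emit:" by a JSON object that holds its "method" and its "body". jog_arm: Moves the arm, as the interface text tells. Its arguments: {"type":"object","properties":{"rows":{"type":"array"},"claw":{"type":"number"},"squeeze":{"type":"number"}},"required":["rows"]}

```bash
mkdir -p pics; python3 - <<'E'
from plant import *
import cv2,numpy as np
s=read_state();print(s)
for n in("scene","top"):
    p=camera_params(n);print(n,p)
    cv2.imwrite(f"pics/{n}0.png",cv2.resize(grab_frame(n),(800,600),interpolation=cv2.INTER_CUBIC))
print(camera_params("wrist"))
E
```

```text
{'time_s': 0.0, 'joints': array([-1.22780018,  0.38387231,  0.04383985,  1.59964682, -0.01794566,
        1.16122218, -0.04989955]), 'dq': array([-6.30224468e-05, -5.56246887e-04, -3.94217455e-04, -1.34947407e-04,
        2.24696632e-04,  1.64101130e-03,  1.12058849e-03]), 'joint_torque': array([-3.87190694e-04, -4.33462036e+01,  1.02471996e+00, -2.49520183e+01,
        1.05890914e-02,  1.12059480e-02, -2.56076014e-06]), 'ee_pos': array([0.27690553, 0.58697239, 0.22982942]), 'ee_rot': array([-3.13883868e+00,  1.10121640e-04,  2.70085197e+00]), 'contact_force': array([-0.11821172,  0.37595289, -0.87631945]), 'moment': array([-0.00691079,  0.03790984, -0.04144668]), 'gripper_force': 0.0, 'width': 1.0013617675470154}
scene {'vertical_fov': 43.94313646404325, 'cx': 256.8002395742141, 'cy': 195.68025069574583, 'view': array([[ 5.65022925e-01, -8.25075188e-01,  1.67230562e-04,
        -3.41376933e-01],
       [ 5.21502959e-01,  3.57289504e-01,  7.74841193e-01,
        -3.61231212e-01],
       [-6.39361993e-01, -4.37715826e-01,  6.32155912e-01,
        -7.89301957e-01],
       [ 0.00000000e+00,  0.00000000e+00,  0.00000000e+00,
         1.00000000e+00]])}
top {'vertical_fov': 52.960650163268326, 'cx': 256.26761161634147, 'cy': 194.573668771681, 'view': array([[ 0.0191017 , -0.99981297,  0.00302521, -0.00185664],
       [ 0.99810034,  0.01924607,  0.05852603, -0.5549831 ],
       [-0.05857331,  0.00190152,  0.9982813 , -1.05638253],
       [ 0.        ,  0.        ,  0.        ,  1.        ]])}
{'vertical_fov': 58.66260895121266, 'cx': 253.50933059607055, 'cy': 192.7458364197076, 'view': array([[ 0.42706479,  0.90421995, -0.00139541, -0.64956248],
       [-0.86789747,  0.40947563, -0.28121823,  0.03656205],
       [-0.25371174,  0.12130948,  0.95964283, -0.37984498],
       [ 0.        ,  0.        ,  0.        ,  1.        ]])}
```

View pics/scene0.png

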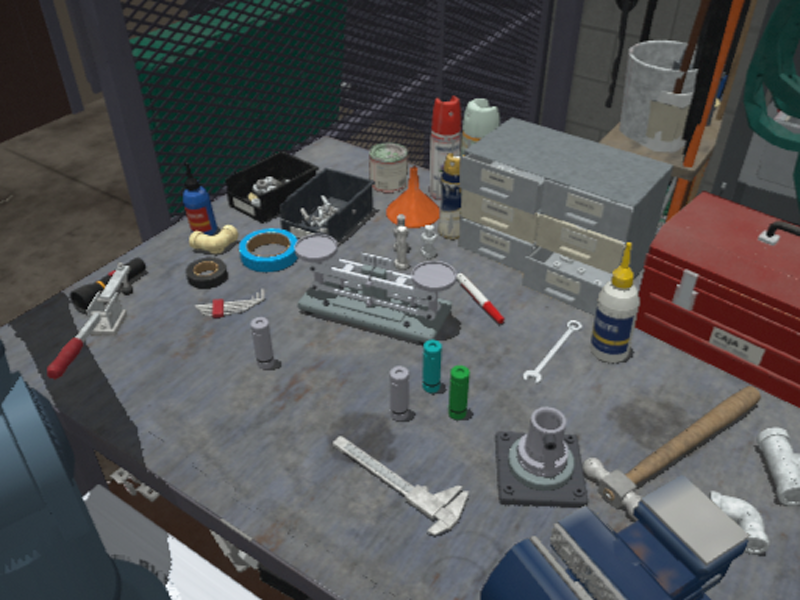

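View pics/top0.png

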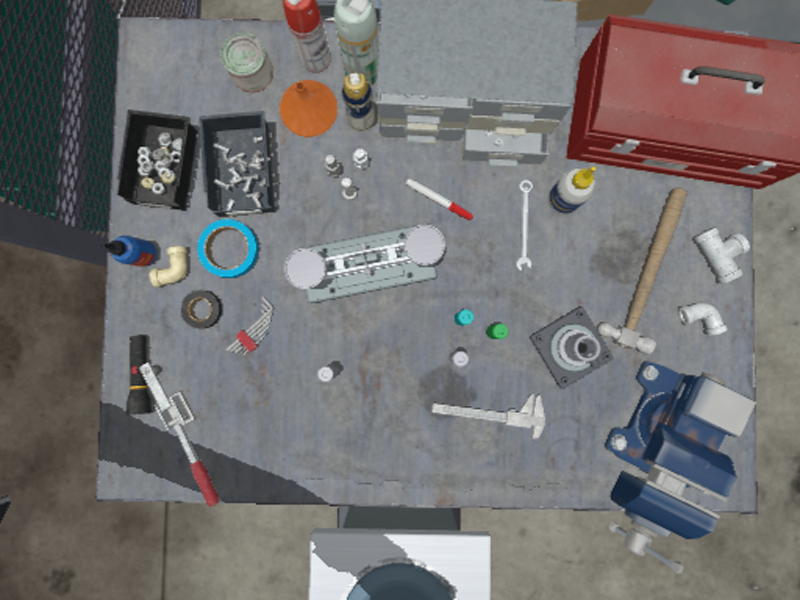

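The top picture shows two grey cylinders, at (327,373) and (460,357). In the scene picture they are at (261,343) and (400,393). The turquoise one (464,317) and the green one (498,330) don't fit the description, so the plain grey ones are the cartridges. The pans are at (305,269) and (425,245) in the top picture, and the bore is near (585,347). Next I'll measure them and confirm with an enlarged crop.

```bash
cat > h.py <<'E'
from plant import *
import cv2,numpy as np
def ray(p,uv):
    f=192/np.tan(np.radians(p["vertical_fov"]/2)); V=p["view"]; R=V[:3,:3]
    d=R.T@np.array([(uv[0]-p["cx"])/f,-(uv[1]-p["cy"])/f,-1]); return -R.T@V[:3,3],d
def atz(p,uv,z):
    c,d=ray(p,uv); return (c+d*(z-c[2])/d[2])
def proj(p,X):
    f=192/np.tan(np.radians(p["vertical_fov"]/2)); q=p["view"]@np.append(X,1)
    return np.array([p["cx"]+f*q[0]/-q[2],p["cy"]-f*q[1]/-q[2]])
E
python3 - <<'E'
from h import *
t=camera_params("top");s=camera_params("scene");k=512/800
pts={"c1":((326,374),(261,324),.084),"c2":((460,358),(400,373),.084),"panL":((305,269),(316,247),.102),"panR":((425,245),(434,275),.102),"bore":((586,347),(547,417),.1)}
for n,(a,b,z) in pts.items():
    a=np.array(a)*k;b=np.array(b)*k
    print(n,atz(t,a,z).round(4),atz(s,b,z).round(4))
im=grab_frame("top")
a=cv2.resize(im[130:260,170:300],(400,400),interpolation=cv2.INTER_CUBIC);b=cv2.resize(im[180:260,330:410],(400,400),interpolation=cv2.INTER_CUBIC)
c=cv2.resize(im[205:255,190:320],(800,200+108)[:2],interpolation=cv2.INTER_CUBIC)[:200]
im2=grab_frame("scene")
d=cv2.resize(im2[190:280,150:310],(400,200+25),interpolation=cv2.INTER_CUBIC)[:200];e=cv2.resize(im2[145:225,180:300],(400,267),interpolation=cv2.INTER_CUBIC)[:200]
cv2.imwrite("pics/crop1.png",np.vstack([np.hstack([a,b]),np.hstack([d,e])]))
E
```

```text
c1 [0.4325 0.13   0.084 ] [0.4315 0.1257 0.084 ]
c2 [ 0.4631 -0.0917  0.084 ] [ 0.4617 -0.0955  0.084 ]
panL [0.6045 0.1668 0.102 ] [0.6067 0.1665 0.102 ]
panR [ 0.6481 -0.0297  0.102 ] [ 0.6502 -0.0287  0.102 ]
bore [ 0.4854 -0.296   0.1   ] [ 0.4866 -0.2961  0.1   ]
```

View pics/crop1.png

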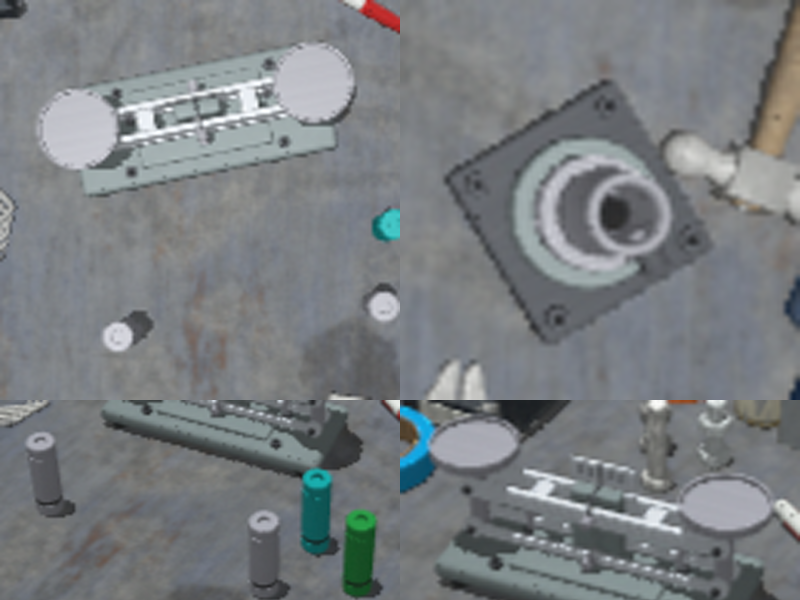

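The crop shows the grey cylinders at (118,337) and (383,305), with a recessed top and a dark O-ring in the lower views. Green and turquoise are separate items. The measured pan spacing is 0.201 m, which fits the 200 mm given. I'll move above c1.

Emit:
{"method": "jog_arm", "body": {"rows": [[[-33.7,-35,5],0],[[-33.7,-35,5],0],[[-33.7,-35,5],0],[[-33.7,-35,5],0],[[-33.7,-35,5],0],[[-33.7,-35,5],0],[[-33.7,-35,5],0],[[-33.7,-35,5],0],[[-33.7,-35,5],0],[[-33.7,-35,5],0]], "claw": 0.4, "squeeze": 60}}

```text
time_s: 1.45
ee_pos: [0.4326, 0.128, 0.1813]
ee_rot: [3.141, -0.0, 2.701]
contact_force: [0.9, 0.2, -0.1]
width: 0.7
gripper_force: 0.0
```

```bash
cat >> h.py <<'E'
from scipy.spatial.transform import Rotation as Ro
def shift(t,s=None):
    s=s or read_state(); return (Ro.from_euler('xyz',s["ee_rot"]).inv().apply(np.array(t)-s["ee_pos"])*100).round(2)
def st():
    s=read_state();print(round(s["time_s"],2),s["ee_pos"].round(4),s["ee_rot"].round(3),s["contact_force"].round(1),round(s["width"],3),s["joints"].round(2));return s
E
python3 - <<'E'
from h import *
s=st();p=camera_params("wrist");im=grab_frame("wrist")
print(proj(p,[.432,.128,.084]))
cv2.imwrite("pics/w1.png",cv2.resize(im,(800,600),interpolation=cv2.INTER_CUBIC))
E
```

```text
1.45 [0.4326 0.128  0.1813] [ 3.141 -0.     2.701] [ 0.9  0.2 -0.1] 0.7 [-0.72  0.05  0.35  2.12 -0.02  0.97  0.78]
[251.93563116 193.0611913 ]
```

View pics/w1.png

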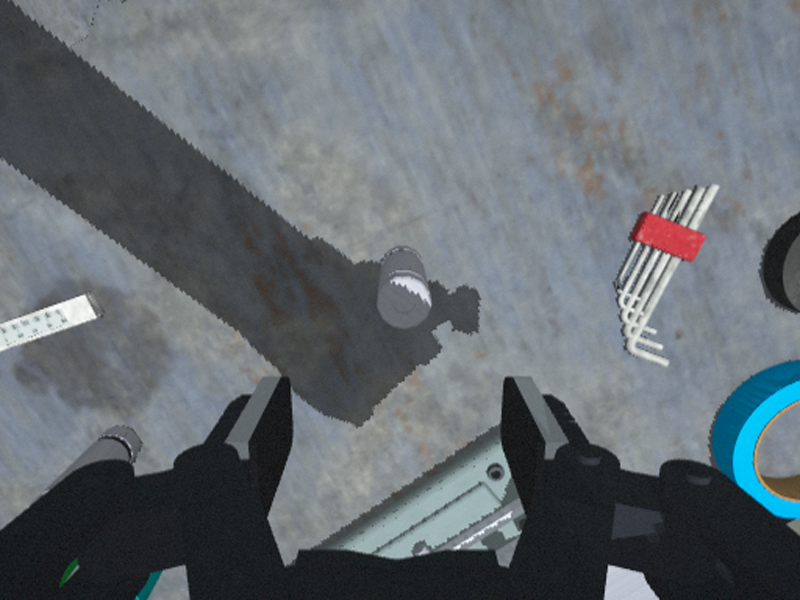

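The wrist view shows c1's top centred at (404,304), between and ahead of the fingers, with the hex keys well off to the right.

```bash
python3 - <<'E'
from h import *
s=st();p=camera_params("wrist")
x=atz(p,(404*.64,304*.64),.084);print(x, atz(p,(402*.64,258*.64),.0))
print(shift([x[0],x[1],.047]))
E
```

```text
1.5 [0.4325 0.1288 0.1813] [ 3.141 -0.     2.703] [-0.3  0.1 -0.1] 0.702 [-0.72  0.05  0.35  2.12 -0.02  0.97  0.78]
[0.43503218 0.1327407  0.084     ] [0.43080266 0.13479696 0.        ]
[-0.07  0.46 13.43]
```

Emit:
{"method": "jog_arm", "body": {"rows": [[[0,0.3,4],0],[[0,0.3,8],0],[[0,0.3,11],0],[[0,0.3,13],0],[[0,0.3,13.4],0],[[0,0.3,13.4],0],[[0,0.3,13.4],0]]}}

```text
time_s: 2.38
ee_pos: [0.435, 0.1312, 0.0483]
ee_rot: [3.14, 0.001, 2.702]
contact_force: [0.2, -0.0, -0.2]
width: 0.7
gripper_force: 0.0
```

Emit:
{"method": "jog_arm", "body": {"rows": [[[0,0,0],0],[[0,0,0],0],[[0,0,0],0],[[0,0,0],0],[[0,0,0],0],[[0,0,0],0]], "claw": -1, "squeeze": 80}}

```text
time_s: 3.12
ee_pos: [0.4347, 0.1306, 0.0481]
ee_rot: [3.14, 0.0, 2.701]
contact_force: [-1.9, -0.5, 6.2]
width: 0.285
gripper_force: 78.3
```

Emit:
{"method": "jog_arm", "body": {"rows": [[[0,0,-1],0],[[0,0,-5],0],[[0,0,-10],0],[[0,0,-14],0],[[-3,2.3,-15],0],[[-7,5.3,-15],0],[[-11,8.3,-15],0],[[-13.9,10.6,-14],0],[[-13.9,10.6,-13],0],[[-13.9,10.6,-13],0]]}}

```text
time_s: 4.38
ee_pos: [0.6023, 0.1659, 0.1747]
ee_rot: [-3.137, -0.005, 2.701]
contact_force: [-0.8, 0.0, -3.3]
width: 0.281
gripper_force: 79.9
```

```bash
python3 - <<'E'
from h import *
s=st();a=grab_frame("scene");b=grab_frame("top")
a=cv2.resize(a[90:240,150:350],(400*1,300),interpolation=cv2.INTER_CUBIC);b=cv2.resize(b[100:250,150:350],(400,300),interpolation=cv2.INTER_CUBIC)
s=st()
cv2.imwrite("pics/p1.png",np.hstack([a,b]))
E
```

```text
4.38 [0.6023 0.1659 0.1747] [-3.137 -0.005  2.701] [-0.8  0.  -3.3] 0.281 [-0.65  0.41  0.39  1.72 -0.18  1.05  0.94]
4.47 [0.6033 0.1663 0.1766] [-3.140e+00 -2.000e-03  2.701e+00] [ 0.  -0.7 -3.7] 0.288 [-0.65  0.41  0.39  1.72 -0.18  1.05  0.94]
```

View pics/p1.png

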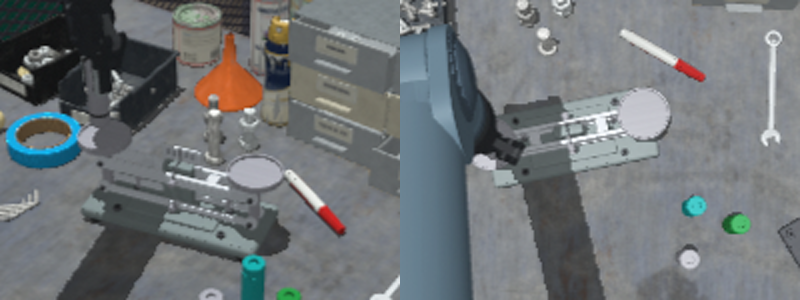

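c1 is held upright over the left pan. I'll lower it gently, and the pan will sink with it.

Emit:
{"method": "jog_arm", "body": {"rows": [[[0,0,1.2],0],[[0,0,2.2],0],[[0,0,2.5],0],[[0,0,2.8],0],[[0,0,3.1],0],[[0,0,3.4],0],[[0,0,3.7],0],[[0,0,4.0],0],[[0,0,4.2],0],[[0,0,4.2],0]]}}

```text
time_s: 5.72
ee_pos: [0.6054, 0.1666, 0.1354]
ee_rot: [3.141, 0.001, 2.701]
contact_force: [-0.4, -1.1, -1.4]
width: 0.28
gripper_force: 80.2
```

Emit:
{"method": "jog_arm", "body": {"rows": [[[0,0,0.2],0],[[0,0,0.2],0],[[0,0,0.2],0]]}}

```text
time_s: 6.1
ee_pos: [0.6054, 0.1668, 0.1335]
ee_rot: [3.141, 0.001, 2.701]
contact_force: [-0.0, -2.0, -1.6]
width: 0.282
gripper_force: 80.2
```

Emit:
{"method": "jog_arm", "body": {"rows": [[[0,0,0.2],0],[[0,0,0.4],0],[[0,0,0.5],0],[[0,0,0.5],0]]}}

```text
time_s: 6.6
ee_pos: [0.6053, 0.1667, 0.1284]
ee_rot: [3.141, 0.0, 2.701]
contact_force: [0.3, -2.1, -0.4]
width: 0.282
gripper_force: 80.5
```

Emit:
{"method": "jog_arm", "body": {"rows": [[[0,0,0],0],[[0,0,0],0],[[0,0,0],0],[[0,0,0],0],[[0,0,0],0]], "claw": 0.1}}

```text
time_s: 7.22
ee_pos: [0.6049, 0.1669, 0.1282]
ee_rot: [3.142, -0.0, 2.701]
contact_force: [-0.4, -0.6, 0.5]
width: 0.546
gripper_force: 0.0
```

Emit:
{"method": "jog_arm", "body": {"rows": [[[0,0,-1],0],[[0,0,-3],0],[[0,0,-6],0],[[0,0,-8],0],[[0,0,-8],0]], "claw": 0.4}}

```text
time_s: 7.85
ee_pos: [0.607, 0.1672, 0.2115]
ee_rot: [3.137, 0.004, 2.701]
contact_force: [-0.1, -0.2, -0.7]
width: 0.697
gripper_force: 0.0
```

```bash
python3 - <<'E'
from h import *
s=st();print(shift([.4625,-.0935,.18]),shift([.5,.03,.25]))
E
```

```text
7.85 [0.607  0.1672 0.2115] [3.137 0.004 2.701] [-0.1 -0.2 -0.7] 0.697 [-0.65  0.38  0.4   1.69 -0.16  1.1   0.92]
[  1.95 -29.76   3.01] [  3.8  -16.96  -3.94]
```

Emit:
{"method": "jog_arm", "body": {"rows": [[[0.5,-5,-1],0],[[1,-10,-1],0],[[1.5,-16,0],0],[[2,-22,1.5],0],[[2,-27,3],0],[[2,-29.8,3],0],[[2,-29.8,3],0],[[2,-29.8,3],0]]}}

```text
time_s: 8.85
ee_pos: [0.46, -0.0931, 0.178]
ee_rot: [3.141, -0.0, 2.702]
contact_force: [-0.1, 0.0, 0.2]
width: 0.698
gripper_force: 0.0
```

```bash
python3 - <<'E'
from h import *
s=st();p=camera_params("wrist");im=grab_frame("wrist");np.save("wv.npy",p["view"])
print(proj(p,[.4625,-.0935,.084])/.64)
a=cv2.resize(im,(512,384));b=cv2.resize(grab_frame("scene")[90:240,150:350],(288,216),interpolation=cv2.INTER_CUBIC)
cv2.imwrite("pics/w2.png",np.hstack([a,np.vstack([b,np.zeros((168,288,3),np.uint8)])]))
E
```

```text
8.85 [ 0.46   -0.0931  0.178 ] [ 3.141 -0.     2.702] [-0.1  0.   0.2] 0.698 [-0.42  0.1   0.56  2.09 -0.07  0.96  1.31]
[395.63953265 309.74448638]
```

View pics/w2.png

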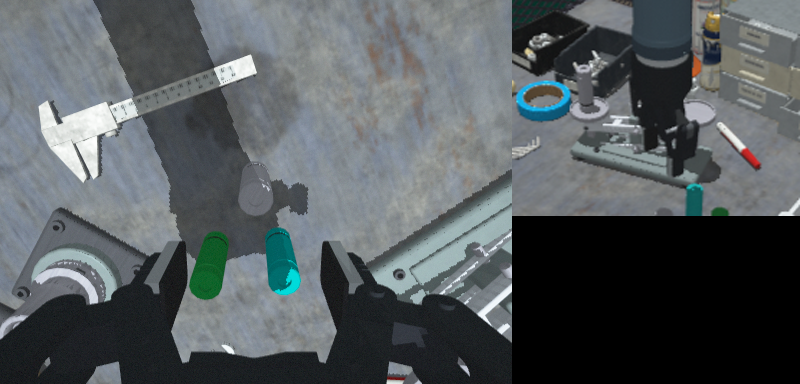

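c1 stands in the left pan, which is down. c2's grey top is at (256,200), and green (207,285) and turquoise (285,285) are clear of the finger line.

```bash
python3 - <<'E'
from h import *
s=st();p=camera_params("wrist")
x=atz(p,(256,200),.084);print(x,shift([x[0],x[1],.048]),shift([.4625,-.0935,.048]))
E
```

```text
8.95 [ 0.4605 -0.0926  0.1782] [3.141 0.    2.704] [0.1 0.1 0.6] 0.697 [-0.42  0.1   0.56  2.09 -0.06  0.96  1.31]
[ 0.46514292 -0.09176392  0.084     ] [-0.38  0.27 13.02] [-0.22 -0.   13.02]
```

Emit:
{"method": "jog_arm", "body": {"rows": [[[-0.3,0.1,4],0],[[-0.3,0.1,8],0],[[-0.3,0.1,11],0],[[-0.3,0.1,12.6],0],[[-0.3,0.1,13],0],[[-0.3,0.1,13],0],[[-0.3,0.1,13],0]]}}

```text
time_s: 9.82
ee_pos: [0.4641, -0.0946, 0.0494]
ee_rot: [3.14, 0.002, 2.701]
contact_force: [0.4, 0.3, 0.5]
width: 0.705
gripper_force: 0.0
```

Emit:
{"method": "jog_arm", "body": {"rows": [[[0,0,0],0],[[0,0,0],0],[[0,0,0],0],[[0,0,0],0],[[0,0,0],0],[[0,0,0],0]], "claw": -1}}

```text
time_s: 10.58
ee_pos: [0.4635, -0.0945, 0.049]
ee_rot: [3.141, 0.001, 2.701]
contact_force: [-0.6, 0.6, 6.4]
width: 0.285
gripper_force: 78.2
```

Emit:
{"method": "jog_arm", "body": {"rows": [[[0,0,-1],0],[[0,0,-5],0],[[0,0,-10],0],[[0,0,-15],0],[[0,0,-17],0],[[0,0,-17],0],[[0,0,-17],0]]}}

```text
time_s: 11.45
ee_pos: [0.4615, -0.0943, 0.2168]
ee_rot: [-3.14, -0.003, 2.701]
contact_force: [-0.2, 0.5, -2.5]
width: 0.286
gripper_force: 78.9
```

```bash
python3 - <<'E'
from h import *
s=st();print(shift([.6490,-.0294,.20]))
E
```

```text
11.45 [ 0.4615 -0.0943  0.2168] [-3.140e+00 -3.000e-03  2.701e+00] [-0.2  0.5 -2.5] 0.286 [-0.46  0.05  0.59  2.05 -0.03  1.05  1.28]
[-14.19  13.87   1.63]
```

Emit:
{"method": "jog_arm", "body": {"rows": [[[-3,3,0],0],[[-7,7,0],0],[[-11,11,0],0],[[-14.2,13.9,0.5],0],[[-14.2,13.9,1.6],0],[[-14.2,13.9,1.6],0],[[-14.2,13.9,1.6],0]]}}

```text
time_s: 12.32
ee_pos: [0.6489, -0.0308, 0.2014]
ee_rot: [-3.14, -0.002, 2.699]
contact_force: [-0.7, -0.9, -1.6]
width: 0.286
gripper_force: 79.0
```

Emit:
{"method": "jog_arm", "body": {"rows": [[[0,0,1],0],[[0,0,1.8],0],[[0,0,2.1],0],[[0,0,2.4],0],[[0,0,2.7],0],[[0,0,3],0],[[0,0,3.2],0],[[0,0,3.4],0],[[0,0,3.4],0],[[0,0,3.4],0]]}}

```text
time_s: 13.58
ee_pos: [0.6508, -0.0295, 0.1685]
ee_rot: [3.142, 0.0, 2.701]
contact_force: [-0.2, -0.4, -1.6]
width: 0.285
gripper_force: 79.1
```

```bash
python3 - <<'E'
from h import *
s=st()
b=cv2.resize(grab_frame("scene")[90:240,150:350],(400,300),interpolation=cv2.INTER_CUBIC)
st()
cv2.imwrite("pics/p2.png",b)
E
```

```text
13.57 [ 0.6508 -0.0295  0.1685] [3.142 0.    2.701] [-0.2 -0.4 -1.6] 0.285 [-0.42  0.49  0.53  1.67 -0.27  1.06  1.32]
13.62 [ 0.6507 -0.0295  0.1684] [-3.142  0.     2.701] [-0.1 -1.3 -0.2] 0.285 [-0.42  0.49  0.53  1.67 -0.27  1.06  1.32]
```

View pics/p2.png

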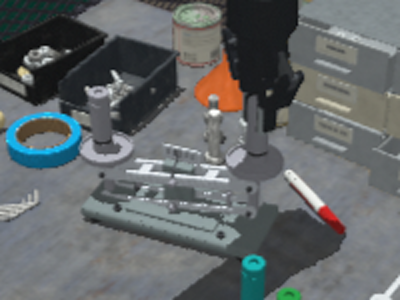

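c1 stands in the low left pan at (100,150), and c2's foot is within the right pan near (256,155). I'll lower a bit further and release.

Emit:
{"method": "jog_arm", "body": {"rows": [[[0,0,0.2],0],[[0,0,0.4],0],[[0,0,0.6],0],[[0,0,0.75],0],[[0,0,0.75],0],[[0,0,0.75],0]]}}

```text
time_s: 14.38
ee_pos: [0.6507, -0.0294, 0.1608]
ee_rot: [3.142, 0.0, 2.701]
contact_force: [0.4, -1.2, -0.2]
width: 0.29
gripper_force: 79.2
```

Emit:
{"method": "jog_arm", "body": {"rows": [[[0,0,0],0],[[0,0,0],0],[[0,0,0],0],[[0,0,0],0],[[0,0,0],0],[[0,0,0],0]], "claw": 0.1}}

```text
time_s: 15.12
ee_pos: [0.6507, -0.0294, 0.1608]
ee_rot: [3.142, -0.0, 2.701]
contact_force: [-0.2, -0.1, -0.4]
width: 0.554
gripper_force: 0.0
```

Emit:
{"method": "jog_arm", "body": {"rows": [[[0,0,-1],0],[[0,0,-3],0],[[0,0,-6],0],[[0,0,-9],0],[[2,-3,-10],0],[[5,-6,-10],0],[[8,-9,-10],0],[[11,-12,-10],0],[[11,-12,-10],0],[[11,-12,-10],0]], "claw": 0.4}}

```text
time_s: 16.38
ee_pos: [0.5011, -0.0909, 0.2624]
ee_rot: [3.139, 0.003, 2.701]
contact_force: [0.2, 0.5, -0.1]
width: 0.7
gripper_force: 0.0
```

Emit:
{"method": "jog_arm", "body": {"rows": [[[0,0,0],0],[[0,0,0],0],[[0,0,0],0],[[0,0,0],0],[[0,0,0],0],[[0,0,0],0],[[0,0,0],0]]}}

```text
time_s: 17.25
ee_pos: [0.4999, -0.091, 0.2608]
ee_rot: [3.142, -0.0, 2.701]
contact_force: [-0.5, -0.2, 0.3]
width: 0.701
gripper_force: 0.0
```

```bash
python3 - <<'E'
from h import *
s=st()
b=cv2.resize(grab_frame("scene")[90:240,150:350],(400,300),interpolation=cv2.INTER_CUBIC)
c=cv2.resize(grab_frame("top")[100:250,150:350],(400,300),interpolation=cv2.INTER_CUBIC)
cv2.imwrite("pics/p3.png",np.hstack([b,c]))
E
```

```text
17.25 [ 0.4999 -0.091   0.2608] [ 3.142 -0.     2.701] [-0.5 -0.2  0.3] 0.701 [-0.48  0.08  0.61  1.92 -0.05  1.15  1.28]
```

View pics/p3.png

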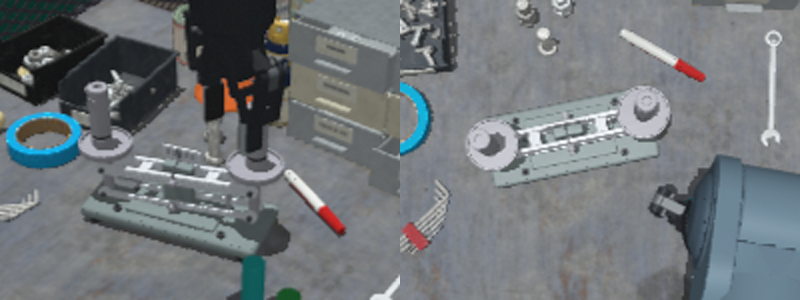

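Both cartridges stand. Compared with level, the left pan has dropped from row 138 to 143 and the right has risen from row 172 to 165, so c1 on the left is the heavy one. The lift readings agree, at about 3.5 N against 2.3 N. I'll fetch c1.

```bash
python3 - <<'E'
from h import *
t=camera_params("top");print(atz(t,(191,169),.176)); print(shift([.6052,.1668,.26]))
E
```

```text
[0.60340695 0.16529972 0.176     ]
[ 1.48 27.8   0.08]
```

Emit:
{"method": "jog_arm", "body": {"rows": [[[0.3,5,0],0],[[0.6,11,0],0],[[1,17,0],0],[[1.3,23,0],0],[[1.5,27.8,0],0],[[1.5,27.8,0],0],[[1.5,27.8,2],0],[[1.5,27.8,5],0],[[1.5,27.8,5],0],[[1.5,27.8,5],0]]}}

```text
time_s: 18.6
ee_pos: [0.6051, 0.1652, 0.211]
ee_rot: [-3.141, 0.0, 2.699]
contact_force: [0.9, 0.2, 0.3]
width: 0.697
gripper_force: 0.0
```

```bash
python3 - <<'E'
from h import *
s=st();print(shift([.605,.1668,.141]))
E
```

```text
18.6 [0.6051 0.1652 0.211 ] [-3.141  0.     2.699] [0.9 0.2 0.3] 0.697 [-0.69  0.38  0.44  1.69 -0.18  1.11  0.94]
[0.08 0.14 7.  ]
```

Emit:
{"method": "jog_arm", "body": {"rows": [[[0,0.1,2],0],[[0,0.1,4.5],0],[[0,0.1,6],0],[[0,0.1,6.8],0],[[0,0.1,7],0],[[0,0.1,7],0],[[0,0.1,7],0]]}}

```text
time_s: 19.48
ee_pos: [0.6061, 0.1679, 0.1417]
ee_rot: [3.14, 0.001, 2.701]
contact_force: [-0.5, -0.6, 0.7]
width: 0.7
gripper_force: 0.0
```

Emit:
{"method": "jog_arm", "body": {"rows": [[[0,0,0],0],[[0,0,0],0],[[0,0,0],0],[[0,0,0],0],[[0,0,0],0],[[0,0,0],0]], "claw": -1}}

```text
time_s: 20.23
ee_pos: [0.6056, 0.1679, 0.1408]
ee_rot: [3.141, 0.0, 2.701]
contact_force: [0.1, 0.7, 1.1]
width: 0.283
gripper_force: 78.3
```

Emit:
{"method": "jog_arm", "body": {"rows": [[[0,0,-0.3],0],[[0,0,-0.7],0],[[0,0,-1.2],0],[[0,0,-1.8],0],[[0,0,-2.5],0],[[0,0,-4],0],[[0,0,-7],0],[[0,0,-9],0],[[0,0,-9],0]]}}

```text
time_s: 21.35
ee_pos: [0.6072, 0.1679, 0.2336]
ee_rot: [3.138, 0.004, 2.701]
contact_force: [0.8, -0.2, -3.1]
width: 0.288
gripper_force: 78.8
```

```bash
python3 - <<'E'
from h import *
s=st();print(shift([.486,-.296,.20]))
for i in range(4):grab_frame("top");print(read_state()["contact_force"].round(1))
E
```

```text
21.35 [0.6072 0.1679 0.2336] [3.138 0.004 2.701] [ 0.8 -0.2 -3.1] 0.288 [-0.69  0.36  0.45  1.67 -0.17  1.15  0.93]
[ -8.83 -47.14   3.21]
[-0.5  0.2 -3.2]
[ 0.1  0.6 -3.8]
[-0.4 -0.2 -3.5]
[ 0.5  0.  -3.9]
```

Emit:
{"method": "jog_arm", "body": {"rows": [[[2,-4,0],0],[[2,-9,0],0],[[1,-15,0],0],[[-1,-21,0],0],[[-3,-27,0],0],[[-5,-32,0],0],[[-7,-38,0],0],[[-8,-43,0],0],[[-8.8,-47.1,1],0],[[-8.8,-47.1,3],0]]}}

```text
time_s: 22.8
ee_pos: [0.4814, -0.3017, 0.2009]
ee_rot: [-3.138, 0.002, 2.692]
contact_force: [0.1, 0.5, -2.8]
width: 0.281
gripper_force: 79.4
```

Emit:
{"method": "jog_arm", "body": {"rows": [[[0,0,0],0],[[0,0,0],0],[[0,0,0],0]]}}

```text
time_s: 23.18
ee_pos: [0.4853, -0.2946, 0.2013]
ee_rot: [3.141, 0.001, 2.704]
contact_force: [0.0, 0.6, -3.5]
width: 0.282
gripper_force: 79.3
```

```bash
python3 - <<'E'
from h import *
s=st();p=camera_params("wrist");im=grab_frame("wrist")
print(proj(p,[.486,-.296,.1])/.64)
a=cv2.resize(grab_frame("scene")[180:340,290:410],(300,400),interpolation=cv2.INTER_CUBIC)
w=cv2.resize(im[120:384,100:400],(454,400),interpolation=cv2.INTER_CUBIC)
cv2.imwrite("pics/p4.png",np.hstack([w,a]))
q=camera_params("scene")
for z in(.1,.146):print(z,(proj(q,[.486,-.296,z])-[290,180])*2.5+[454,0])
print((proj(p,[.486,-.296,.1])-[100,120])*1.5135)
E
```

```text
23.18 [ 0.4853 -0.2946  0.2013] [3.141e+00 1.000e-03 2.704e+00] [ 0.   0.6 -3.5] 0.282 [-0.13  0.31  0.72  1.86 -0.23  1.06  1.81]
[392.15417946 302.62798709]
0.1 [603.7200169  217.61784707]
0.146 [611.43653558 175.23742213]
[228.50622439 111.51757342]
```

View pics/p4.png

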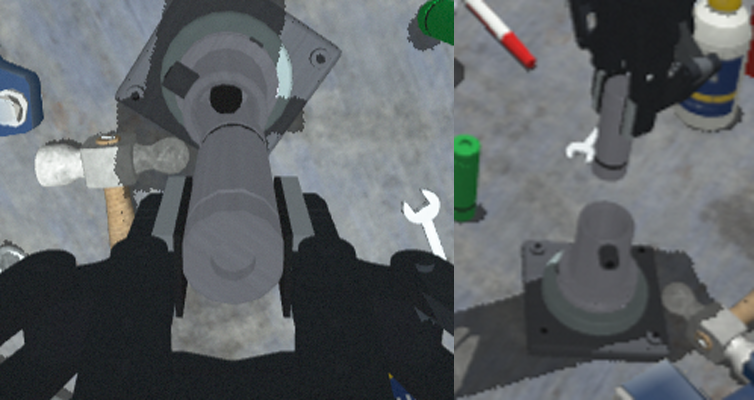

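The wrist view (left) shows c1 held upright, with the bore mouth ring near (228,100) beyond the foot. The scene view (right) shows the foot at about (611,172) above the mouth at (606,215). The alignment is within a few mm. I'll measure edges numerically to tighten it.

```bash
python3 - <<'E'
from h import *
im=grab_frame("scene").astype(int).sum(2)//3; st()
print("cols 334..372")
for r in (232,238,242,246): print(r,im[r,340:368])
for r in (262,266,270,276,282,290): print(r,im[r,330:372])
w=grab_frame("wrist").astype(int).sum(2)//3
for r in (176,184,188,192,196,202,210,220): print(r,w[r,200:300:2])
E
```

```text
23.32 [ 0.4848 -0.2952  0.2014] [3.141e+00 1.000e-03 2.702e+00] [-0.1 -0.4 -2.8] 0.285 [-0.13  0.31  0.72  1.86 -0.23  1.06  1.81]
cols 334..372
232 [128 127 128 132 132 167 223 158  89  89  91  91  93  96  94  96  71  85
  95  98  88  50  27  28  29  29  29  28]
238 [235 234 234 234 216 158 103  87  89  90  91  93  95  95  95  94  93  93
  93  93  90 119 130 130 131 134 138 139]
242 [129 134 125 220 238 179  89  81  89  90  92  95  94  95  95  93  93  93
  91  90 115 135 138 137 141 140 137 134]
246 [136 136 134 126 120  96  86  84  73  50  39  50  55  54  54  63  53  36
  60 108 136 143 141 138 135 134 139 140]
262 [119 118 119 124 127 131 133 137 139 138 139 137 117  99  96  95  96  97
  98  98 100 100  98  96  95  96 105 119 129 132 133 130 131 133 133 134
 136 139 140 141 140 141]
266 [123 119 118 118 122 121 126 130 131 126 102  91  91  89  91  93  92  92
  93  95  97  94  93  91  90  89  90  89  90  91  95 122 133 132 132 133
 132 134 135 132 134 134]
270 [117 117 117 118 122 122 119 120 123  99  88  89  89  87  90  93  92  93
  94  96  95  94  92  89  89  88  86  84  83  84  
[... 1497 characters left out ...]
01 100  93  95  99
 105 110 110 103  98  96  93  77  56  57  58  55  57  70]
202 [ 76  77  66  53  53  52  56  56  57  56  65  95 110 109 105  99 102  96
  96  96 100  97 103  80  60  42  41  37  38  47  70 109  99  99 100 100
 111 112 107  93  82  59  56  54  59  58  58  77  78  74]
210 [ 75  78  72  79  78  74  79  87  78  57  53  52  52  65 109 109 106  95
  74 101 100 101  97  98 101  96  96  98 100 100  97  98  99 102  99  94
  80  98  73 107 114 115  75  95 134 135 147 151 147 147]
220 [126 117 107 113 131 126 116 128 122 118 137 122 119  78  79  78  96  97
  98  99 100  99  98  99 101  96  98  98  98 100 100 100 100  99  98  99
  97 100  95  95 149 167 158 159 159 160 164 165 163 162]
```

Edge results for mouth and foot:

| View | Mouth column | Foot column | Foot offset from mouth |
|---|---|---|---|
| Wrist | 250 | about 254.5 | about 3 mm too far in tool +y |
| Scene | 350.3 | 351.9 (353.9 expected) | about 2 mm short in tool -x |

I'll correct this and lower to just inside the cone.

Emit:
{"method": "jog_arm", "body": {"rows": [[[-0.2,-0.28,0.5],0],[[-0.2,-0.28,2],0],[[-0.2,-0.28,3.5],0],[[-0.2,-0.28,4.5],0],[[-0.2,-0.28,4.9],0],[[-0.2,-0.28,4.9],0],[[-0.2,-0.28,4.9],0]]}}

```text
time_s: 24.25
ee_pos: [0.4852, -0.2995, 0.1523]
ee_rot: [-3.142, 0.001, 2.701]
contact_force: [0.3, -0.0, -4.7]
width: 0.286
gripper_force: 79.4
```

Emit:
{"method": "jog_arm", "body": {"rows": [[[0,0,0.1],0],[[0,0,0.2],0],[[0,0,0.3],0],[[0,0,0.4],0],[[0,0,0.5],0],[[0,0,0.5],0],[[0,0,0.5],0]]}}

```text
time_s: 25.12
ee_pos: [0.4847, -0.2992, 0.1467]
ee_rot: [-3.142, -0.0, 2.701]
contact_force: [-0.2, -0.2, -3.1]
width: 0.282
gripper_force: 79.4
```

```bash
python3 - <<'E'
from h import *
s=st();print(s["moment"].round(2))
im=grab_frame("scene").astype(int).sum(2)//3
for r in (252,256,260,264,267,270): print(r,im[r,334:368])
for i in range(3):
  grab_frame("top");s=read_state();print(s["contact_force"].round(1),s["moment"].round(2),s["ee_pos"].round(4))
E
```

```text
25.12 [ 0.4847 -0.2992  0.1467] [-3.142 -0.     2.701] [-0.2 -0.2 -3.1] 0.282 [-0.09  0.39  0.69  1.9  -0.3   0.96  1.86]
[0.01 0.03 0.06]
252 [134 134 133 136 131 125 124 125 126 131 140 135 102  89  90  93  95  96
  97  97  85  76  91  98 101  69  35  29  30  30  30  29  29  50]
256 [131 132 133 131 127 128 130 130 128 128 133 111  92  90  93  93  95  98
  98  98  83  91  98 100  77  42  28  30  29  66  77 120 137 139]
260 [135 138 137 137 133 129 128 129 130 130 110  92  89  92  93  94  97  97
  97  97  95  96  94  94  98 129 136 133 134 137 140 141 144 146]
264 [121 126 130 136 140 142 130 106  95  94  71  83  91  92  94  96  97  97
  96  95  96  95  93  91  96 112 131 137 137 138 139 139 138 140]
267 [127 126 127 130 133 119 100  94  92  88  87  86  58  51  63  78  92  95
  95  94  95  76  54  78  90  92  93 112 134 139 136 136 134 136]
270 [124 125 123 124 125 101  90  93  91  89  89  90  90  91  95  93  91  89
  89  89  92  93  89  87  86  85  91  92 118 136 139 135 134 134]
[-0.7  0.  -4.3] [ 0.03 -0.01 -0.02] [ 0.4848 -0.2992  0.1468]
[ 0.3  0.2 -3. ] [ 0.03 -0.03 -0.04] [ 0.4847 -0.2992  0.1468]
[ 0.3  0.1 -3.4] [0.04 0.01 0.03] [ 0.4847 -0.2992  0.1468]
```

Emit:
{"method": "jog_arm", "body": {"rows": [[[0,0,0.1],0],[[0,0,0.2],0],[[0,0,0.3],0],[[0,0,0.4],0],[[0,0,0.4],0]]}}

```text
time_s: 25.95
ee_pos: [0.4853, -0.2994, 0.1431]
ee_rot: [3.142, 0.001, 2.701]
contact_force: [0.4, -1.5, -2.5]
width: 0.279
gripper_force: 79.5
```

```bash
cat > f.py <<'E'
from h import *
F=[]
for i in range(3):
  grab_frame("top");s=read_state();F.append(np.r_[s["contact_force"],s["moment"]*10])
print(np.mean(F,0).round(1),s["ee_pos"].round(4),s["ee_rot"].round(3),round(s["time_s"],1))
E
python3 f.py
```

```text
[ 1.3 -0.5 -1.9 -0.5 -2.8  0.1] [ 0.4852 -0.2994  0.1431] [-3.142e+00  1.000e-03  2.701e+00] 26.1
```

Emit:
{"method": "jog_arm", "body": {"rows": [[[-0.12,0,0],0],[[-0.12,0,0],0],[[-0.12,0,0.1],0],[[-0.12,0,0.1],0]]}}

```text
time_s: 26.6
ee_pos: [0.4861, -0.2995, 0.1419]
ee_rot: [3.141, 0.0, 2.701]
contact_force: [1.3, 1.0, -1.7]
width: 0.283
gripper_force: 79.7
```

```bash
python3 f.py
```

```text
[ 0.8  0.2 -1.6  1.2 -2.8  0.2] [ 0.4861 -0.2995  0.1419] [3.141 0.    2.701] 26.8
```

Emit:
{"method": "jog_arm", "body": {"rows": [[[-0.06,0.06,0],0],[[-0.06,0.06,0.05],0],[[-0.06,0.06,0.1],0],[[-0.06,0.06,0.1],0]]}}

```text
time_s: 27.25
ee_pos: [0.4869, -0.2992, 0.1409]
ee_rot: [3.141, 0.0, 2.701]
contact_force: [1.0, 2.4, 0.5]
width: 0.285
gripper_force: 79.8
```

```bash
python3 f.py
```

```text
[ 0.6  1.5 -0.2  3.1 -2.2 -0.1] [ 0.4869 -0.2992  0.1409] [3.141 0.    2.701] 27.4
```

Emit:
{"method": "jog_arm", "body": {"rows": [[[0.02,0.11,0],0],[[0.02,0.11,0.05],0],[[0.02,0.11,0.1],0],[[0.02,0.11,0.1],0]]}}

```text
time_s: 27.9
ee_pos: [0.4871, -0.2985, 0.14]
ee_rot: [-3.142, 0.001, 2.701]
contact_force: [0.7, -0.3, 2.5]
width: 0.28
gripper_force: 79.8
```

```bash
python3 f.py
```

```text
[ 1.1  0.7  1.   0.7 -2.7  0. ] [ 0.4872 -0.2985  0.14  ] [-3.141e+00  1.000e-03  2.701e+00] 28.1
```

Emit:
{"method": "jog_arm", "body": {"rows": [[[-0.02,0.05,0.05],0],[[-0.02,0.05,0.1],0],[[-0.02,0.05,0.1],0]]}}

```text
time_s: 28.42
ee_pos: [0.4876, -0.2984, 0.139]
ee_rot: [-3.141, 0.001, 2.701]
contact_force: [1.2, -0.6, 2.2]
width: 0.282
gripper_force: 80.0
```

```bash
python3 f.py
```

```text
[ 1.2 -0.8  1.5 -2.  -3.6 -0. ] [ 0.4876 -0.2984  0.139 ] [-3.141e+00  1.000e-03  2.701e+00] 28.6
```

Emit:
{"method": "jog_arm", "body": {"rows": [[[0,-0.03,0.05],0],[[0,-0.03,0.1],0],[[0,-0.03,0.1],0]]}}

```text
time_s: 28.95
ee_pos: [0.4876, -0.2985, 0.138]
ee_rot: [-3.141, 0.001, 2.701]
contact_force: [2.5, -1.2, 2.8]
width: 0.281
gripper_force: 80.2
```

```bash
python3 f.py
```

```text
[ 2.  -0.7  2.5 -2.2 -6.2 -0.3] [ 0.4876 -0.2985  0.138 ] [-3.141e+00  1.000e-03  2.701e+00] 29.1
```

Emit:
{"method": "jog_arm", "body": {"rows": [[[-0.03,-0.02,0.05],0],[[-0.03,-0.02,0.1],0],[[-0.03,-0.02,0.1],0]]}}

```text
time_s: 29.48
ee_pos: [0.4874, -0.2984, 0.1364]
ee_rot: [-3.141, 0.0, 2.701]
contact_force: [3.8, -2.2, 0.3]
width: 0.281
gripper_force: 79.9
```

Emit:
{"method": "jog_arm", "body": {"rows": [[[0,0,0.05],0],[[0,0,0.1],0],[[0,0,0.1],0]]}}

```text
time_s: 29.85
ee_pos: [0.4874, -0.2984, 0.1356]
ee_rot: [3.142, 0.0, 2.701]
contact_force: [3.2, -0.7, 1.0]
width: 0.285
gripper_force: 80.0
```

```bash
python3 f.py
```

```text
[ 4.  -1.   0.  -2.5 -9.4 -0. ] [ 0.4874 -0.2984  0.1357] [3.142 0.    2.701] 30.0
```

Emit:
{"method": "jog_arm", "body": {"rows": [[[-0.03,0,0.15],0],[[-0.03,0,0.3],0],[[-0.03,0,0.45],0],[[-0.03,0,0.55],0],[[-0.03,0,0.55],0]]}}

```text
time_s: 30.62
ee_pos: [0.4874, -0.2985, 0.1298]
ee_rot: [-3.141, -0.0, 2.701]
contact_force: [3.3, -1.1, -1.5]
width: 0.286
gripper_force: 79.7
```

```bash
python3 f.py
```

```text
[  4.1  -0.9  -2.2  -2.4 -10.1  -0.1] [ 0.4874 -0.2985  0.1298] [-3.141 -0.     2.701] 30.8
```

Emit:
{"method": "jog_arm", "body": {"rows": [[[0,0,0.06],0],[[0,0,0.12],0],[[0,0,0.12],0]]}}

```text
time_s: 31.15
ee_pos: [0.4876, -0.2986, 0.1291]
ee_rot: [3.141, -0.0, 2.701]
contact_force: [3.5, -0.7, 0.2]
width: 0.287
gripper_force: 79.9
```

Emit:
{"method": "jog_arm", "body": {"rows": [[[0,0,0.06],0],[[0,0,0.12],0],[[0,0,0.12],0]]}}

```text
time_s: 31.52
ee_pos: [0.4876, -0.2986, 0.1277]
ee_rot: [3.142, -0.0, 2.701]
contact_force: [3.7, 0.5, -0.6]
width: 0.281
gripper_force: 79.9
```

Emit:
{"method": "jog_arm", "body": {"rows": [[[0,0,0.06],0],[[0,0,0.12],0],[[0,0,0.12],0]]}}

```text
time_s: 31.9
ee_pos: [0.4876, -0.2986, 0.1265]
ee_rot: [-3.142, -0.0, 2.701]
contact_force: [2.9, -0.7, -0.2]
width: 0.28
gripper_force: 79.8
```

Emit:
{"method": "jog_arm", "body": {"rows": [[[0,0,0.06],0],[[0,0,0.12],0],[[0,0,0.12],0]]}}

```text
time_s: 32.28
ee_pos: [0.4876, -0.2986, 0.1253]
ee_rot: [-3.142, -0.0, 2.701]
contact_force: [3.0, 0.4, -0.9]
width: 0.283
gripper_force: 79.8
```

Emit:
{"method": "jog_arm", "body": {"rows": [[[0,0,0.06],0],[[0,0,0.12],0],[[0,0,0.12],0]]}}

```text
time_s: 32.65
ee_pos: [0.4876, -0.2986, 0.1241]
ee_rot: [-3.142, -0.0, 2.701]
contact_force: [2.4, 0.7, -0.4]
width: 0.282
gripper_force: 79.9
```

Emit:
{"method": "jog_arm", "body": {"rows": [[[0,0,0.06],0],[[0,0,0.12],0],[[0,0,0.12],0]]}}

```text
time_s: 33.02
ee_pos: [0.4876, -0.2986, 0.1229]
ee_rot: [-3.142, -0.0, 2.701]
contact_force: [4.1, 0.4, -0.7]
width: 0.283
gripper_force: 79.8
```

Emit:
{"method": "jog_arm", "body": {"rows": [[[0,0,0.06],0],[[0,0,0.12],0],[[0,0,0.12],0]]}}

```text
time_s: 33.4
ee_pos: [0.4876, -0.2986, 0.122]
ee_rot: [3.141, -0.0, 2.701]
contact_force: [2.0, -0.0, 1.0]
width: 0.288
gripper_force: 79.9
```

```bash
python3 f.py
```

```text
[ 3.2  0.7  1.7  1.7 -7.3  0.1] [ 0.4876 -0.2986  0.122 ] [ 3.141 -0.     2.701] 33.5
```

Emit:
{"method": "jog_arm", "body": {"rows": [[[0,0,0.05],0],[[0,0,0.05],0]]}}

```text
time_s: 33.8
ee_pos: [0.4877, -0.2987, 0.1217]
ee_rot: [3.141, 0.0, 2.701]
contact_force: [2.0, 1.1, 4.3]
width: 0.283
gripper_force: 80.1
```

```bash
python3 f.py
```

```text
[ 2.7  1.3  4.8  3.  -5.3 -0.1] [ 0.4877 -0.2987  0.1217] [3.141 0.    2.701] 34.0
```

Emit:
{"method": "jog_arm", "body": {"rows": [[[0,0,0.04],0],[[0,0,0.08],0],[[0,0,0.08],0]]}}

```text
time_s: 34.33
ee_pos: [0.4878, -0.2988, 0.1213]
ee_rot: [3.141, 0.0, 2.701]
contact_force: [1.3, 1.9, 7.4]
width: 0.282
gripper_force: 80.6
```

```bash
python3 f.py
```

```text
[ 2.   2.5  7.4  4.8 -3.9 -0.4] [ 0.4878 -0.2987  0.1213] [3.141 0.    2.701] 34.5
```

Emit:
{"method": "jog_arm", "body": {"rows": [[[0.02,0.04,0.05],0],[[0.02,0.04,0.1],0],[[0.02,0.04,0.15],0],[[0.02,0.04,0.15],0]]}}

```text
time_s: 34.98
ee_pos: [0.4879, -0.2988, 0.1208]
ee_rot: [3.141, 0.001, 2.701]
contact_force: [0.5, 2.2, 12.2]
width: 0.285
gripper_force: 81.1
```

```bash
python3 f.py
```

```text
[ 0.2  2.2 11.5  5.8 -0.1  0. ] [ 0.4879 -0.2988  0.1208] [3.141e+00 1.000e-03 2.701e+00] 35.1
```

Emit:
{"method": "jog_arm", "body": {"rows": [[[0,0,0.06],0],[[0,0,0.06],0],[[0,0,0.06],0]]}}

```text
time_s: 35.5
ee_pos: [0.488, -0.2989, 0.1205]
ee_rot: [3.141, 0.001, 2.7]
contact_force: [-0.8, 2.6, 14.1]
width: 0.28
gripper_force: 81.3
```

```bash
python3 f.py
```

```text
[-0.3  3.3 13.6  6.9  1.5 -0.3] [ 0.488  -0.2988  0.1205] [3.141e+00 1.000e-03 2.701e+00] 35.6
```

It's seated at about 17 N total. I'll ease off, release and retreat.

Emit:
{"method": "jog_arm", "body": {"rows": [[[0,0,-0.1],0],[[0,0,-0.2],0],[[0,0,-0.25],0]]}}

```text
time_s: 36.02
ee_pos: [0.4877, -0.2986, 0.1211]
ee_rot: [-3.141, 0.001, 2.701]
contact_force: [2.9, -0.1, 2.4]
width: 0.284
gripper_force: 80.4
```

Emit:
{"method": "jog_arm", "body": {"rows": [[[0,0,0],0],[[0,0,0],0],[[0,0,0],0],[[0,0,0],0],[[0,0,0],0]], "claw": 0.2}}

```text
time_s: 36.65
ee_pos: [0.4874, -0.2982, 0.1208]
ee_rot: [-3.141, -0.0, 2.701]
contact_force: [0.0, 0.4, -0.4]
width: 0.602
gripper_force: 0.0
```

Emit:
{"method": "jog_arm", "body": {"rows": [[[0,0,-1],0],[[0,0,-3],0],[[0,0,-7],0],[[0,0,-11],0],[[3,0,-13],0],[[7,2,-13],0],[[7,6,-13],0],[[7,10,-13],0],[[7,10,-13],0],[[7,10,-13],0]]}}

```text
time_s: 37.9
ee_pos: [0.467, -0.1788, 0.2521]
ee_rot: [3.142, 0.002, 2.7]
contact_force: [-0.6, -0.0, -0.5]
width: 0.599
gripper_force: 0.0
```

```bash
python3 - <<'E'
from h import *
s=st()
b=cv2.resize(grab_frame("scene")[90:330,150:410],(433,400),interpolation=cv2.INTER_CUBIC)
c=cv2.resize(grab_frame("top")[120:270,150:400],(366,220),interpolation=cv2.INTER_CUBIC)
c=np.vstack([c,np.zeros((180,366,3),np.uint8)])
cv2.imwrite("pics/end.png",np.hstack([b,c]))
E
```

```text
37.9 [ 0.467  -0.1788  0.2521] [3.142e+00 2.000e-03 2.700e+00] [-0.6 -0.  -0.5] 0.599 [-0.36  0.07  0.68  1.96 -0.05  1.13  1.47]
```

View pics/end.png

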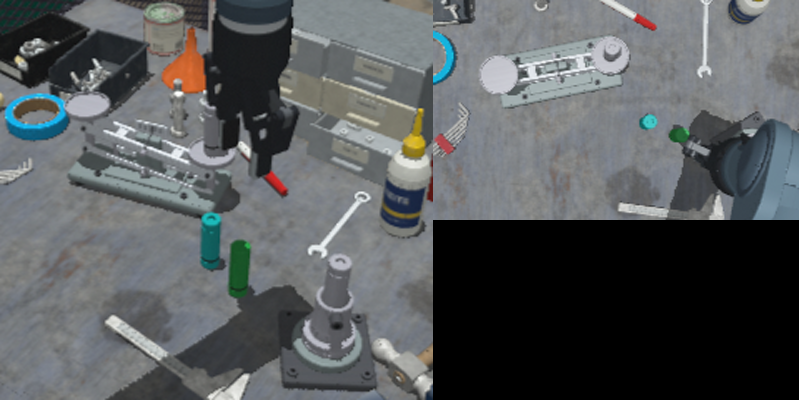

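The final view shows c1 upright in the adaptor bore at (338,280), standing about 56 mm proud, which is within the 40–64 mm range. c2 stands in the right pan at (212,130), and the bystander tools in view are undisturbed. I'm handing in the job.

```bash
python3 -c "
from plant import *
print(finish_job())"
```

```text
the job is handed in; nothing more can be done
None
```

Job handed in: the left pan dropped, so I pushed that (heavier) cartridge into the adaptor bore until it seated on the stop with about 17 N total downward push, and left the lighter one standing in the right pan.

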